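# Close a remote key and run its test plunger

### The job

On the dock with the yellow plunger, press the white battery cover of the blue remote key fully home. Then push the yellow plunger in, along its own slope, until it is firmly against its stop, hold it firmly but not roughly against the stop for a good second, and let it spring all the way back out. Leave the other dock (red plunger) and everything else on the bench alone.

Things in the scene. Friction and masses are not known exactly. Their poses are not given: they have to be found in the camera images.
- dock: Programming dock fixed to the bench, grey and black, 152 x 110 x 99 mm high. Origin: centre of its underside; z up, +x from the well towards the fob; the fob is nearer the robot, the well opens away from it. A blue fob, 44 (x) x 76 (y) mm, has its middle at x = +62 mm, its upper face 62 mm above the bench. At its -x side: the aluminium well (see mouth).
- mouth (a point): Centre of the mouth of the well, at (-45, 0, 85) mm in the dock frame. The well is a square tube, 44 mm inside, 56 outside. Its axis lies in the dock's x-z plane, 30 degrees from vertical, opening up and to -x: outward direction (-0.5, 0, 0.866) in the dock frame. Closed fingers fit to the bottom only if they point roughly along this axis.
- plunger: Yellow plunger, 40 x 40 mm, in the well. Origin: centre of its face, at rest 8 mm inside the mouth; z: outward axis. Its soft spring gives 1.5 N plus 0.1 N per mm. After 13 to 27 mm, hidden and different each time, it meets a rubber stop (5 N per mm): a sharp rise of force. Fully in: 9 N or more on its face, held 0.7 s. 12 to 20 N is right, over 40 N damages it. Springs back when let go.
- cover: White round battery cover, 36 mm across, on the blue fob at (62, 0) mm in the dock frame. Origin: centre of its upper face; z up. At the start its face is 67.5 to 70 mm above the bench; fully home it is 64 mm above the bench, 2 mm above the shell. It slides down with a stiff friction of 6 N, stops hard when home, and stays where it is left. Over 45 N damages it.
- other_dock: A second dock of the same shape and size, with a dark steel well and a black fob with a grey cover that is already home; to be left alone. Origin and axes as for the first dock.
- other_plunger: Red plunger of the other dock; not to be pressed. Origin: centre of its face.
- key_blank: Loose brass key blank, 59 x 24 x 4 mm, flat on the bench between the docks. Origin under its middle.
- spare_fob: Loose black fob, 70 x 36 x 13 mm, on the bench between the docks, nearer the robot. Origin under its centre.
- paper_cup: Loose empty brown cup, 66 mm across, 75 mm high, behind the docks. Origin under its centre.
- screwdriver: Loose screwdriver lying on the bench at the left. Origin at its middle.
- glue: Loose glue bottle, 36 mm across, 110 mm high, upright at the back right. Origin under its centre.
- cell_jar: Loose jar with a blue cap, 60 mm across, 60 mm high, at the back left. Origin under its centre.
- tape_roll: Loose clear roll, 80 mm across, 22 mm high, flat on the bench at the right. Origin under its centre.

How it is judged:
On the way, in this order (a step that is already met when the one before it is completed fails the run):
1. the white cover is pressed fully home (z of cover in the frame of dock below 0.0654 m), for 0.2 s.
2. the yellow plunger is pushed in against its stop with at least 9 N and held (z of cover in the frame of dock below 0.0654 m and z of plunger in the frame of dock below 0.0677 m and contact force between the fingers and plunger above 9 N), for 0.7 s.
At the end, for the whole second after the job is handed in: The white cover is home (its face within 1.4 mm of its seat) and the yellow plunger has sprung back to within 2 mm of its rest position and is still (z of cover in the frame of dock below 0.0654 m and z of plunger in the frame of dock above 0.0764 m and linear speed of plunger below 0.01 m/s); the robot touches nothing.
It fails at once if the yellow plunger is pushed with more than 40 N (contact force between the fingers and plunger above 40 N).
It fails at once if the cover is pushed with more than 45 N (contact force between the fingers and cover above 45 N).
It fails at once if the red plunger is pressed in by more than 4 mm (distance of other_plunger from where it was at the start of the episode above 0.004 m).
It fails at once if the other dock is pushed with more than 5 N (contact force between anything else and other_dock above 5 N).
It fails at once if a loose thing on the bench is moved by more than 30 mm (distance of any of key_blank, spare_fob, paper_cup, screwdriver, glue, cell_jar, tape_roll from where it was at the start of the episode above 0.03 m).
It also fails if it takes over 48 s, if anything falls off the work surface, if the arm or the gripper's body presses on something with over 40 N, if the wrist force passes 120 N, or if a joint passes its speed limit or range.

### The arm

A 6-joint arm with a two-finger parallel gripper is mounted at the origin on the work surface. World frame = base frame: x ahead of the robot, y to its left, z up, the work surface at z = 0. Lengths are in m, angles in rad, forces in N, time in s.
With the tool pointing down it reaches from about 0.25 to 0.775 m from the base axis. Payload 4 kg.
Tool frame: the origin (TCP) lies at the very end of the fingers, on their centre line; the grasp point (between the pads) lies 19 mm behind it; z points along the fingers, y is the line along which they close (so a half turn about z gives the same grasp; the last joint's range is limited). The gripper opens to 94 mm and grips with 3 to 60 N. Pads are 16 mm wide; open, the fingers measure 119 mm over their backs; the gripper's body (75 mm by 177 mm) begins 78 mm behind the grasp point.
Start: joints at [1.003, 0.087, 1.371, -0, 1.684, -0.103], TCP at [0.247, 0.492, 0.206] pointing down, gripper open.
Joint ranges: [-3.1, 3.1], [-0.76, 2.03], [0.27, 2.55], [-1.08, 4.22], [0.17, 2.65], [-2.57, 2.57]. Speed limits (rad/s): [2.79, 2.79, 3.14, 3.14, 3.14, 3.14].

### API

Orientations are given as a unit quaternion [x, y, z, w].
In Python, from bench import readout, viewer, finish_job, finder gives the robot as it stands. The module is installed in compiled form; this text tells all that it offers.
- The arm moves only by the tool jog_arm, never from a script. Its argument "increments" is a list of rows, each an object of numbers: "dx", "dy", "dz": the shift along the tool's x, y, z in m; "ax", "ay", "az": the turn, a rotation vector about the tool's x, y, z in degrees. In form: [{"dx": .., "dy": .., "dz": .., "ax": .., "ay": .., "az": ..}, ...]. A call has 1 to 5 rows; each row is the pose to reach, as a shift and turn from the pose commanded when the call began, along the tool's axes at that moment; what a row does not reach only later rows make up. A row lasts 1/12 s, in which the tool goes at most 41.7 mm and 7.16 degrees, less where a joint would pass 70% of its speed; a pose out of reach is approached as far as the arm can. A call with a gripper value outside its range is refused whole. "grip" is the finger opening in m, from 0 to 0.094, set as the call begins (left out, the last holds). The fingers move at their own pace and stop on an object; the grip force is fixed at half the most. Time passes only in rows, so rows that repeat a pose let the fingers close. It gives the time, the measured TCP pose, the force, the opening and the grip force at its end, in the units of the state.
- readout.observe(): the state, without advancing time (a new reading comes with each control period).
- viewer.grab_frame(name): name is "scene" or "side" or "wrist"; returns a dict with "img" (400x640x3 uint8, red, green, blue), "fx", "fy", "cx", "cy" (pixels), "k1" (the pictures are not rectified: a ray, as slopes to the right and down, at radius r is drawn at 1 + k1 r^2 times it, then the intrinsics apply), "R" (3x3) and "t" (3): a world point X has camera coordinates R X + t. Camera axes: x right, y down, z forward; pixel columns grow to the right and rows downward; lengths in m; the calibration is good to about 2 mm. A picture is of the moment at which its call begins. There is no depth.
- finish_job(): hands the job in; it is judged then, once.
Trained networks look in a picture, given as the dict that the camera call returned (one of the last four; its "shot" number tells which), for a name from the list of things; names that differ only in an ending like _2 or _b are one class to them, and where a whole thing is asked for, a point or a joint stands for the part that bears it (a point fixed in the world has none). Each returns a list of dicts, best first, with "conf" (0 to 1); they miss things now and then, are a little off and sometimes report something else, mostly with a low value. They report only what shows in the picture. A call takes as long as a camera call.
- finder.boxes_of(query, picture): "bbox" ([left, top, right, bottom] in pixels, round what is visible of it).
- finder.trace(query, picture): "pixels" (400x640 bool, what is visible of it) and "bbox" ([left, top, right, bottom] in pixels, round what is visible of it).
- finder.landmark_of(query, picture): "point" ([column, row] in pixels: a listed point, or the origin of a listed thing).
The state is a dict: "time": time; "joint_positions": joint angles; "joint_velocities": joint speeds; "tau": joint torques, N m; "position": TCP position; "orientation": TCP orientation; "ft_force": force on the tool from outside, world axes, zero at the start; "moment": the same for the moment, N m; "opening": opening from 0.0 (shut) to 1.0 (fully open); "grasp_force": force on a finger pad.
Only numpy, scipy, OpenCV 4.12 (cv2) and the standard library are available. Lean on these libraries where they do the work, as an engineer would, in place of code of your own. Each camera call takes 0.05 s, during which the arm holds its last target. There are 200 camera calls.

## Working session

There is one attempt and no reset: what is moved stays moved. The work goes in short steps, Python scripts to look and compute and a tool call to move; the robot and the scene stay as the last step left them, time stands still between calls to the robot, and variables do not carry over. Pictures are saved under pics/ and viewed, at most 10 in all, crops included, and the job is handed in when it is done.

Besides the shell and the picture viewer there is one more tool, called after ">>>" as name(argument=value, ...) on one line, values as JSON. jog_arm: Moves the arm, as the interface text tells. Its arguments: {"type":"object","properties":{"increments":{"type":"array","items":{"type":"object","properties":{"dx":{"type":"number"},"dy":{"type":"number"},"dz":{"type":"number"},"ax":{"type":"number"},"ay":{"type":"number"},"az":{"type":"number"}}}},"grip":{"type":"number"}},"required":["increments"]}

```bash
mkdir -p pics; cat > h.py <<'E'
import numpy as np, cv2
from scipy.spatial.transform import Rotation as Ro
from bench import readout, viewer, finder
def ray(p,px):
    x=(px[0]-p['cx'])/p['fx']; y=(px[1]-p['cy'])/p['fy']
    r0=np.hypot(x,y); r=r0
    for _ in range(20): r=r0/(1+p['k1']*r*r)
    s=r/r0 if r0 else 1
    R=np.array(p['R']);t=np.array(p['t'])
    d=R.T@np.array([x*s,y*s,1]); return -R.T@t, d/np.linalg.norm(d)
def proj(p,X):
    c=np.array(p['R'])@np.array(X)+np.array(p['t']); x,y=c[:2]/c[2]; k=1+p['k1']*(x*x+y*y)
    return np.array([p['fx']*x*k+p['cx'],p['fy']*y*k+p['cy']])
def onz(p,px,z):
    o,d=ray(p,px); return o+d*(z-o[2])/d[2]
def tri(rs):
    A=0;b=0
    for o,d in rs:
        M=np.eye(3)-np.outer(d,d);A=A+M;b=b+M@o
    X=np.linalg.solve(A,b); return X,[float(np.linalg.norm((np.eye(3)-np.outer(d,d))@(X-o))) for o,d in rs]
E
python3 - <<'E'
from h import *
ims=[]
P={}
for n in ['scene','side','wrist']:
    p=viewer.grab_frame(n);P[n]=p
    cv2.imwrite(f'pics/a_{n}.png',p['img'][:,:,::-1])
    for q in ['mouth','plunger','cover','dock','other_plunger','other_dock']:
        print(n,q,[(np.round(l['point'],1).tolist(),round(l['conf'],2)) for l in finder.landmark_of(q,p)[:3]])
    print(np.round(-np.array(p['R']).T@p['t'],3))
s=readout.observe();print(s['time'],s['position'],s['orientation'],s['ft_force'])
E
```

```text
scene mouth [([257.9, 212.9], 0.93)]
scene plunger [([257.6, 210.5], 0.68)]
scene cover [([243.4, 185.6], 0.56)]
scene dock [([257.5, 222.1], 0.55)]
scene other_plunger [([394.7, 160.6], 0.68)]
scene other_dock [([387.1, 170.6], 0.76)]
[ 1.31  -0.36   0.928]
side mouth [([339.8, 152.8], 0.64)]
side plunger [([340.1, 156.4], 0.6), ([375.0, 156.8], 0.24)]
side cover [([375.8, 157.1], 0.52)]
side dock [([349.2, 172.2], 0.7)]
side other_plunger [([339.6, 269.4], 0.51)]
side other_dock [([351.1, 291.6], 0.86), ([262.4, 225.4], 0.17)]
[0.57  0.714 0.951]
wrist mouth []
wrist plunger []
wrist cover []
wrist dock []
wrist other_plunger []
wrist other_dock []
[0.18  0.525 0.384]
1.05 [0.24653891 0.49165643 0.20549261] [2.30302860e-01 9.73119001e-01 3.74599525e-05 1.06201914e-05] [-0.29716788  0.02442007  0.01891379]
```

View pics/a_scene.png

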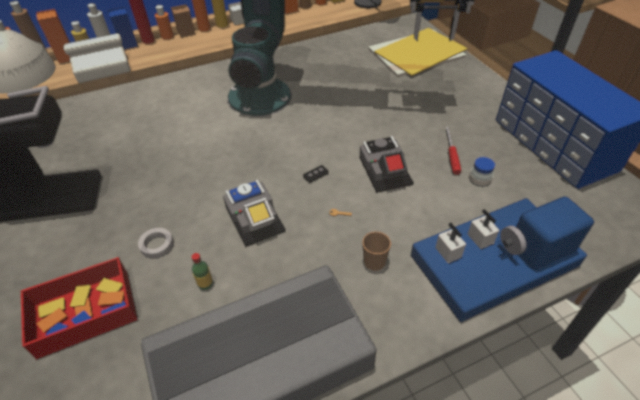

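View pics/a_side.png

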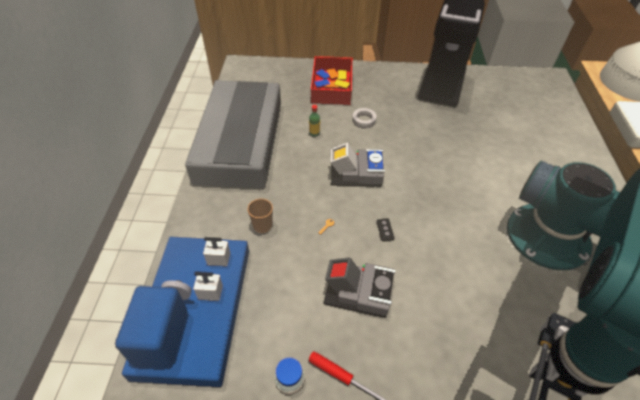

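The scene view shows the yellow dock at (253,210), cover at (244,188) and plunger at (260,212); the side view shows cover at (376,158) and plunger at (341,153). The red dock is at (385,162) in the scene view.

```bash
cat > m.py <<'E'
from h import *
P=[viewer.grab_frame(n) for n in ['scene','side']]
for q in ['mouth','plunger','cover','dock','other_dock','spare_fob','key_blank','glue','tape_roll','paper_cup']:
    try:
        L=[finder.landmark_of(q,p)[0]['point'] for p in P]
        X,e=tri([ray(p,l) for p,l in zip(P,L)]); print(q,np.round(X,4),np.round(e,4))
    except Exception as ex: print(q,ex)
# colour centroids of the traces
for q in ['plunger','cover']:
    rs=[]
    for p in P:
        t=finder.trace(q,p)[0]; v,u=np.nonzero(t['pixels']); rs.append(ray(p,(u.mean(),v.mean()))); print(q,u.mean(),v.mean(),len(u),t['conf'])
    X,e=tri(rs);print('trace',q,np.round(X,4),np.round(e,4))
E
python3 m.py
```

```text
mouth [ 0.5652 -0.191   0.0832] [0.004 0.004]
plunger list index out of range
cover [ 0.6199 -0.2052  0.1934] [0.036 0.036]
dock [ 0.5133 -0.1993 -0.0082] [0.0032 0.0032]
other_dock [0.5145 0.2011 0.0082] [0.0021 0.0021]
spare_fob [4.232e-01 9.800e-03 2.000e-04] [0.0015 0.0015]
key_blank [ 0.5854  0.0145 -0.002 ] [0.0054 0.0054]
glue [ 0.651  -0.3661  0.011 ] [0.0042 0.0042]
tape_roll [ 0.4844 -0.4444  0.0068] [0.0078 0.0078]
paper_cup [0.7571 0.0168 0.0054] [0.0047 0.0047]
plunger 453.87203791469193 160.64454976303318 211 0.69
plunger 339.5 153.08510638297872 94 0.41
trace plunger [0.6637 0.1379 0.3092] [0.1187 0.1187]Traceback (most recent call last):
  File "m.py", line 12, in <module>
    t=finder.trace(q,p)[0]; v,u=np.nonzero(t['pixels']); rs.append(ray(p,(u.mean(),v.mean()))); print(q,u.mean(),v.mean(),len(u),t['conf'])
      ~~~~~~~~~~~~~~~~~^^^
IndexError: list index out of range
```

>>> jog_arm(grip=0, increments=[{"dx": -0.03, "dy": -0.028, "dz": -0.01}, {"dx": -0.058, "dy": -0.055, "dz": -0.02}, {"dx": -0.087, "dy": -0.082, "dz": -0.03}, {"dx": -0.116, "dy": -0.11, "dz": -0.04}, {"dx": -0.145, "dy": -0.137, "dz": -0.05}])

```text
validation failed for argument at $.in...
```

>>> jog_arm(increments=[{"dx": -0.029, "dy": -0.027}, {"dx": -0.058, "dy": -0.054}, {"dx": -0.087, "dy": -0.082}, {"dx": -0.116, "dy": -0.11}, {"dx": -0.145, "dy": -0.137}])

```text
validation failed for argument at $.in...
```

>>> jog_arm(increments=[{"dx": -0.029, "dy": -0.027}, {"dx": -0.058, "dy": -0.054}, {"dx": -0.087, "dy": -0.082}, {"dx": -0.116, "dy": -0.11}, {"dx": -0.145, "dy": -0.137}])

```text
validation failed for argument at $.in...
```

>>> jog_arm(increments=[{"dx": -0.025, "dy": -0.024, "az": -7}, {"dx": -0.05, "dy": -0.048, "az": -14}, {"dx": -0.075, "dy": -0.071, "az": -21}, {"dx": -0.101, "dy": -0.095, "az": -28}, {"dx": -0.101, "dy": -0.095, "az": -35}])

```text
validation failed for argument at $.in...
```

```bash
cat > w.py <<'E'
from h import *
import sys
p=viewer.grab_frame('wrist'); cv2.imwrite(f'pics/{sys.argv[1]}.png',p['img'][:,:,::-1])
for q in ['mouth','plunger','cover','dock']:
    print(q,[(np.round(l['point'],1).tolist(),round(l['conf'],2)) for l in finder.landmark_of(q,p)[:3]])
s=readout.observe();print(s['time'],s['position'],s['orientation'],s['ft_force'],s['joint_positions'])
print('cam',-np.array(p['R']).T@p['t'],np.array(p['R'])[2])
import pickle;pickle.dump(p,open(sys.argv[1]+'.pkl','wb'))
E
python3 w.py w1
```

```text
mouth []
plunger []
cover []
dock []
2.55 [0.24653606 0.49167293 0.20550679] [2.30276765e-01 9.73125177e-01 4.31805450e-05 9.76270721e-06] [-0.33636686  0.47351781 -0.54567828] [ 1.00291686e+00  8.72067186e-02  1.37069098e+00  1.00623388e-05
  1.68360699e+00 -1.03154165e-01]
cam [0.18022676 0.52547662 0.38385001] [ 0.22571918 -0.11247272 -0.96767801]
```

View pics/w1.png

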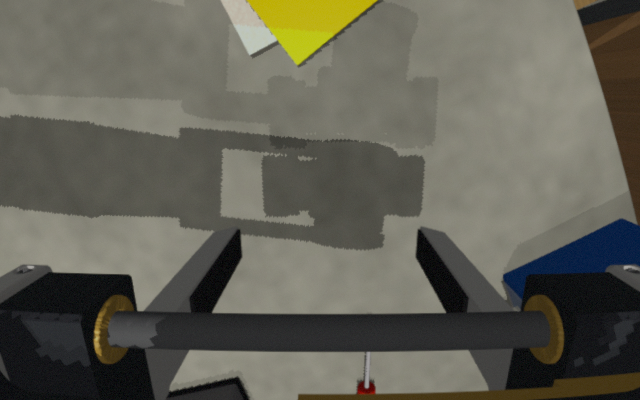

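The moves were refused (format), so the wrist view is still at the start pose. I'll give all six fields in every row.

>>> jog_arm(grip=0, increments=[{"dx": -0.029, "dy": -0.027, "dz": -0.01, "ax": 0, "ay": 0, "az": 0}, {"dx": -0.058, "dy": -0.055, "dz": -0.02, "ax": 0, "ay": 0, "az": 0}, {"dx": -0.087, "dy": -0.082, "dz": -0.03, "ax": 0, "ay": 0, "az": 0}, {"dx": -0.116, "dy": -0.11, "dz": -0.04, "ax": 0, "ay": 0, "az": 0}, {"dx": -0.145, "dy": -0.137, "dz": -0.05, "ax": 0, "ay": 0, "az": 0}])

```text
time: 2.97
position: [0.3148, 0.3025, 0.2561]
orientation: [0.23, 0.973, 0.0, 0.0]
ft_force: [0.8, 0.0, 0.2]
opening: 0.683
grasp_force: 0.0
```

>>> jog_arm(increments=[{"dx": -0.029, "dy": -0.027, "dz": 0, "ax": 0, "ay": 0, "az": 0}, {"dx": -0.058, "dy": -0.055, "dz": 0, "ax": 0, "ay": 0, "az": 0}, {"dx": -0.087, "dy": -0.082, "dz": 0, "ax": 0, "ay": 0, "az": 0}, {"dx": -0.116, "dy": -0.11, "dz": 0, "ax": 0, "ay": 0, "az": 0}, {"dx": -0.145, "dy": -0.137, "dz": 0, "ax": 0, "ay": 0, "az": 0}])

```text
time: 3.38
position: [0.3831, 0.1149, 0.2559]
orientation: [0.23, 0.973, 0.0, 0.001]
ft_force: [0.6, -0.8, 0.8]
opening: 0.324
grasp_force: 0.0
```

>>> jog_arm(increments=[{"dx": -0.029, "dy": -0.027, "dz": 0, "ax": 0, "ay": 0, "az": 0}, {"dx": -0.058, "dy": -0.055, "dz": 0, "ax": 0, "ay": 0, "az": 0}, {"dx": -0.087, "dy": -0.082, "dz": 0, "ax": 0, "ay": 0, "az": 0}, {"dx": -0.116, "dy": -0.11, "dz": 0, "ax": 0, "ay": 0, "az": 0}, {"dx": -0.145, "dy": -0.137, "dz": 0, "ax": 0, "ay": 0, "az": 0}])

```text
time: 3.8
position: [0.4514, -0.0729, 0.2558]
orientation: [0.231, 0.973, 0.0, 0.001]
ft_force: [0.2, 0.5, 0.6]
opening: 0.011
grasp_force: 0.0
```

>>> jog_arm(increments=[{"dx": -0.025, "dy": -0.024, "dz": 0, "ax": 0, "ay": 0, "az": -7}, {"dx": -0.05, "dy": -0.048, "dz": 0, "ax": 0, "ay": 0, "az": -14}, {"dx": -0.075, "dy": -0.071, "dz": 0, "ax": 0, "ay": 0, "az": -21}, {"dx": -0.101, "dy": -0.095, "dz": 0, "ax": 0, "ay": 0, "az": -28}, {"dx": -0.101, "dy": -0.095, "dz": 0, "ax": 0, "ay": 0, "az": -35}])

```text
time: 4.22
position: [0.4997, -0.2063, 0.2535]
orientation: [-0.073, 0.997, -0.001, -0.001]
ft_force: [-0.8, 0.5, -1.2]
opening: 0.004
grasp_force: 0.0
```

```bash
python3 w.py w2
```

```text
mouth [([332.5, 244.4], 0.96), ([140.5, 124.3], 0.33)]
plunger [([331.9, 233.6], 0.51)]
cover [([342.4, 132.1], 0.97)]
dock [([335.6, 181.4], 0.77), ([484.8, 257.3], 0.41)]
4.4667 [ 0.49878369 -0.20021052  0.25579596] [-7.21081225e-02  9.97396789e-01  7.65050670e-05  2.41273640e-04] [-0.16382368  0.25964822  0.73567033] [-4.87468318e-01  5.46686287e-02  1.30651774e+00  3.94449598e-04
  1.78007857e+00 -2.20252415e+00]
cam [ 0.42674227 -0.21568049  0.43201644] [ 0.24810908  0.03604115 -0.96806142]
```

View pics/w2.png

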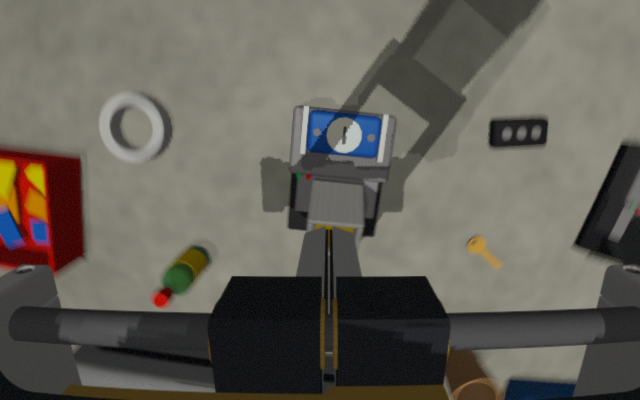

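The wrist view shows the cover at (344,135) on the blue fob (308–383, 110–158); the well and yellow plunger sit at (330,210–230), partly hidden by the fingers.

```bash
cat > e.py <<'E'
from h import *
import pickle,sys
p=pickle.load(open(sys.argv[1]+'.pkl','rb')); z=float(sys.argv[2]) if len(sys.argv)>2 else .069
hsv=cv2.cvtColor(p['img'],cv2.COLOR_RGB2HSV); im=p['img'].astype(int)
m=((im[...,2]>im[...,0]+40)&(im[...,2]>80)).astype(np.uint8); 
n,l,st,c=cv2.connectedComponentsWithStats(cv2.morphologyEx(m,cv2.MORPH_CLOSE,np.ones((25,25))))
for i in range(1,n):
    if st[i,4]>1500 and st[i,1]<200 and st[i,0]>150: 
        cs,_=cv2.findContours((l==i).astype(np.uint8),0,1)
        W=np.array([onz(p,q[0],.062)[:2] for q in cs[0]])
        (cx,cy),wh,a=cv2.minAreaRect((W*1000).astype(np.float32)); print('fob',st[i],cx,cy,wh,a)
        w=((im.min(2)>130)&(l==i)&(m==0)).astype(np.uint8); v,u=np.nonzero(w); 
        k=cv2.connectedComponentsWithStats(w); j=1+np.argmax(k[2][1:,4]); print('white',k[3][j],k[2][j],onz(p,k[3][j],z))
for q,z in [('cover',z),('mouth',.085)]:
    L=finder.landmark_of(q,p)if 0 else None
E
python3 e.py w2; python3 - <<'E'
from h import *
import pickle
p=pickle.load(open('w2.pkl','rb'))
print(onz(p,(342.4,132.1),.069),onz(p,(332.5,244.4),.085))
s=viewer.grab_frame('side');c=finder.landmark_of('cover',s);print(c[:2])
for k in c[:2]: print(tri([ray(s,k['point']),ray(p,(343.5,133.5))]))
E
```

```text
fob [ 307  110   75   48 2252] 455.28887939453125 -196.2804412841797 (42.63429260253906, 73.69927978515625) 2.2511537075042725
white [358.53658537 134.74390244] [357 124   5  23  82] [ 0.45347083 -0.18141023  0.069     ]
[ 0.45324318 -0.1978129   0.069     ] [ 0.56709364 -0.19099596  0.085     ]
[{'point': [374.8, 155.6], 'conf': 0.39}]
(array([ 0.45667635, -0.19710429,  0.07186446]), [0.002472725817014332, 0.0024727258170142985])
```

>>> jog_arm(increments=[{"dx": 0.014, "dy": 0.003, "dz": 0.03, "ax": 0, "ay": 0, "az": 2}, {"dx": 0.028, "dy": 0.006, "dz": 0.06, "ax": 0, "ay": 0, "az": 4}, {"dx": 0.042, "dy": 0.009, "dz": 0.09, "ax": 0, "ay": 0, "az": 6}, {"dx": 0.042, "dy": 0.009, "dz": 0.12, "ax": 0, "ay": 0, "az": 6}, {"dx": 0.042, "dy": 0.009, "dz": 0.13, "ax": 0, "ay": 0, "az": 6}])

```text
time: 4.98
position: [0.453, -0.1958, 0.1212]
orientation: [-0.021, 1.0, 0.002, -0.003]
ft_force: [-0.4, 0.2, 0.0]
opening: 0.008
grasp_force: 0.0
```

```bash
python3 w.py w3; python3 e.py w3; python3 -c "
from h import *
p=viewer.grab_frame('side');cv2.imwrite('pics/s3.png',cv2.resize(p['img'][110:210,300:430,::-1],None,fx=5,fy=5))"
```

```text
mouth [([325.0, 371.6], 0.74)]
plunger [([326.7, 357.0], 0.59)]
cover [([326.8, 221.8], 0.94)]
dock [([158.9, 364.8], 0.64)]
5.2333 [ 0.4576081  -0.19862656  0.12797647] [-0.02089759  0.99977931 -0.00106729  0.00186703] [-0.93108409  0.07894196  0.36067294] [-5.23294346e-01 -1.47743655e-03  1.61709148e+00  1.07139104e-04
  1.52167882e+00 -2.13589402e+00]
cam [ 0.38009257 -0.19843154  0.2999754 ] [ 0.24668606  0.01443887 -0.96898788]
fob [ 274  185  104   58 3449] 454.2443542480469 -196.39012145996094 (41.37577819824219, 72.54891967773438) 2.193567991256714
white [302. 225.] [302 224   1   3   3] [ 0.46039362 -0.21206562  0.069     ]
```

View pics/w3.png

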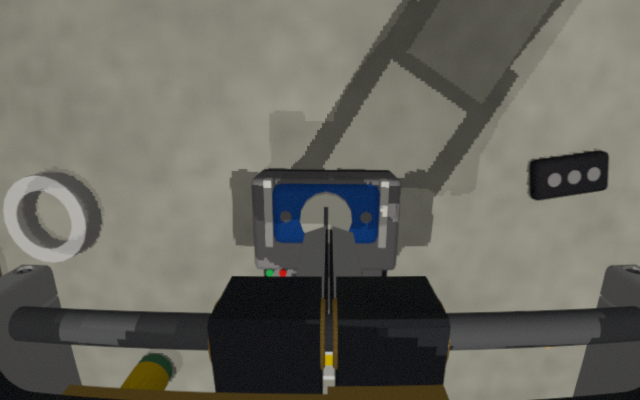

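View pics/s3.png

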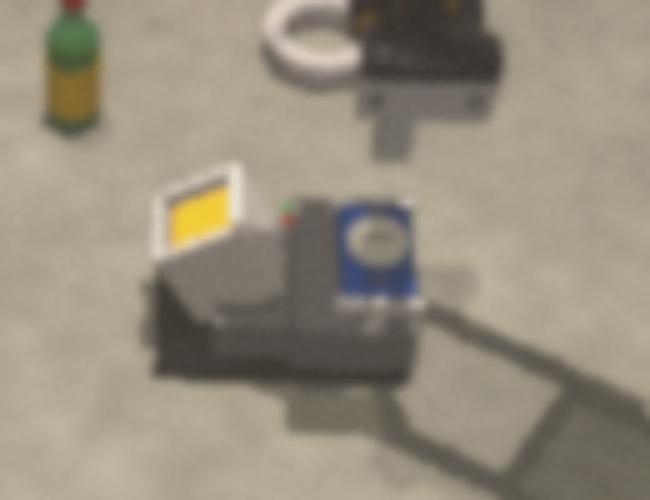

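The wrist view shows the cover centred at (326,218), with fingertips at (327,228) just over its lower half. The side crop shows the cover at full-image (375.4,157.6) and the mouth ring near (340,152).

```bash
python3 - <<'E'
from h import *
import pickle
a=pickle.load(open('w2.pkl','rb'));b=pickle.load(open('w3.pkl','rb'))
s=viewer.grab_frame('side');c=viewer.grab_frame('scene')
print(onz(b,(326.2,218),.069),onz(b,(326.8,221.8),.069),proj(b,readout.observe()['position']))
print('cover',tri([ray(a,(343.5,133.5)),ray(b,(326.3,219.5)),ray(s,(375.4,157.6))]))
L={}
for n,p in (('side',s),('scene',c)):
    for q in ['mouth','plunger','cover']:
        r=finder.landmark_of(q,p); L[n,q]=r[0]['point'] if r else None; print(n,q,r[:2])
print('mouth',tri([ray(a,(332.5,244.4)),ray(s,L['side','mouth']),ray(c,L['scene','mouth'])]))
# model check
yaw=np.radians(182.2);x=np.array([np.cos(yaw),np.sin(yaw)])
for nm,cx in(('cover',(.4555,-.197)),):
    m=np.array(cx)-.107*x; print('mouth model',m,[proj(p,[*m,.085]) for p in (a,s,c)],'cover',[proj(p,[*cx,.069]) for p in (a,b,s,c)])
st=readout.observe();print(st['time'],st['position'],Ro.from_quat(st['orientation']).as_matrix())
E
```

```text
[ 0.45477954 -0.19587119  0.069     ] [ 0.45745782 -0.19536231  0.069     ] [320.33981306 257.41255821]
cover (array([ 0.45608679, -0.19601737,  0.06582327]), [0.0014196165377687597, 0.000807205247090599, 0.0006733673983157626])
side mouth [{'point': [337.9, 150.3], 'conf': 0.56}]
side plunger [{'point': [338.7, 156.4], 'conf': 0.66}]
side cover [{'point': [374.3, 158.6], 'conf': 0.54}]
scene mouth [{'point': [260.6, 211.9], 'conf': 0.74}, {'point': [157.4, 245.1], 'conf': 0.44}]
scene plunger [{'point': [261.0, 214.5], 'conf': 0.84}]
scene cover [{'point': [244.7, 188.1], 'conf': 0.72}]
mouth (array([ 0.56622558, -0.19251323,  0.08860376]), [0.00138510170001572, 0.0017141433760409243, 0.0015499338517359572])
mouth model [ 0.56242113 -0.1928925 ] [array([331.35147054, 239.97830337]), array([338.94768783, 151.7495432 ]), array([259.9307706 , 211.24386653])] cover [array([342.85616864, 134.46528791]), array([324.48642403, 218.9554028 ]), array([375.95051791, 156.55229753]), array([244.83708891, 187.68992039])]
5.6833 [ 0.45615568 -0.19819083  0.12569007] [[-9.99146857e-01 -4.12965821e-02  3.86612864e-04]
 [-4.12966238e-02  9.99146926e-01 -1.00429222e-04]
 [-3.82135670e-04 -1.16309348e-04 -9.99999920e-01]]
```

>>> jog_arm(increments=[{"dx": 0, "dy": 0.001, "dz": 0.025, "ax": 0, "ay": 0, "az": 0}, {"dx": 0, "dy": 0.001, "dz": 0.045, "ax": 0, "ay": 0, "az": 0}, {"dx": 0, "dy": 0.001, "dz": 0.05, "ax": 0, "ay": 0, "az": 0}, {"dx": 0, "dy": 0.001, "dz": 0.05, "ax": 0, "ay": 0, "az": 0}, {"dx": 0, "dy": 0.001, "dz": 0.05, "ax": 0, "ay": 0, "az": 0}])

```text
time: 6.1
position: [0.4561, -0.1972, 0.0758]
orientation: [-0.021, 1.0, 0.0, 0.0]
ft_force: [-0.4, -0.5, 0.4]
opening: 0.006
grasp_force: 0.0
```

>>> jog_arm(increments=[{"dx": 0, "dy": 0, "dz": 0.001, "ax": 0, "ay": 0, "az": 0}, {"dx": 0, "dy": 0, "dz": 0.002, "ax": 0, "ay": 0, "az": 0}, {"dx": 0, "dy": 0, "dz": 0.003, "ax": 0, "ay": 0, "az": 0}, {"dx": 0, "dy": 0, "dz": 0.004, "ax": 0, "ay": 0, "az": 0}, {"dx": 0, "dy": 0, "dz": 0.005, "ax": 0, "ay": 0, "az": 0}])

```text
time: 6.52
position: [0.4562, -0.1972, 0.0708]
orientation: [-0.021, 1.0, -0.0, 0.0]
ft_force: [-0.2, -0.7, 0.6]
opening: 0.002
grasp_force: 0.0
```

>>> jog_arm(increments=[{"dx": 0, "dy": 0, "dz": 0.001, "ax": 0, "ay": 0, "az": 0}, {"dx": 0, "dy": 0, "dz": 0.002, "ax": 0, "ay": 0, "az": 0}, {"dx": 0, "dy": 0, "dz": 0.003, "ax": 0, "ay": 0, "az": 0}, {"dx": 0, "dy": 0, "dz": 0.004, "ax": 0, "ay": 0, "az": 0}, {"dx": 0, "dy": 0, "dz": 0.005, "ax": 0, "ay": 0, "az": 0}])

```text
time: 6.93
position: [0.456, -0.1971, 0.0665]
orientation: [-0.021, 1.0, -0.0, 0.0]
ft_force: [-2.6, 1.3, 6.1]
opening: 0.007
grasp_force: 3.0
```

>>> jog_arm(increments=[{"dx": 0, "dy": 0, "dz": 0.0004, "ax": 0, "ay": 0, "az": 0}, {"dx": 0, "dy": 0, "dz": 0.0008, "ax": 0, "ay": 0, "az": 0}, {"dx": 0, "dy": 0, "dz": 0.0012, "ax": 0, "ay": 0, "az": 0}, {"dx": 0, "dy": 0, "dz": 0.0012, "ax": 0, "ay": 0, "az": 0}])

```text
time: 7.27
position: [0.456, -0.1971, 0.0653]
orientation: [-0.021, 1.0, -0.0, 0.0]
ft_force: [-2.1, 0.3, 4.8]
opening: 0.011
grasp_force: 2.7
```

>>> jog_arm(increments=[{"dx": 0, "dy": 0, "dz": 0.0004, "ax": 0, "ay": 0, "az": 0}, {"dx": 0, "dy": 0, "dz": 0.0008, "ax": 0, "ay": 0, "az": 0}, {"dx": 0, "dy": 0, "dz": 0.0012, "ax": 0, "ay": 0, "az": 0}, {"dx": 0, "dy": 0, "dz": 0.0012, "ax": 0, "ay": 0, "az": 0}])

```text
time: 7.6
position: [0.456, -0.1971, 0.0642]
orientation: [-0.021, 1.0, -0.0, 0.0]
ft_force: [-2.0, 1.4, 6.2]
opening: 0.006
grasp_force: 2.9
```

>>> jog_arm(increments=[{"dx": 0, "dy": 0, "dz": 0.0004, "ax": 0, "ay": 0, "az": 0}, {"dx": 0, "dy": 0, "dz": 0.0004, "ax": 0, "ay": 0, "az": 0}])

```text
time: 7.77
position: [0.456, -0.1971, 0.0642]
orientation: [-0.021, 1.0, -0.0, 0.0]
ft_force: [-3.6, 1.4, 7.5]
opening: 0.007
grasp_force: 3.8
```

>>> jog_arm(increments=[{"dx": 0, "dy": 0, "dz": 0.0003, "ax": 0, "ay": 0, "az": 0}, {"dx": 0, "dy": 0, "dz": 0.0006, "ax": 0, "ay": 0, "az": 0}, {"dx": 0, "dy": 0, "dz": 0.0009, "ax": 0, "ay": 0, "az": 0}, {"dx": 0, "dy": 0, "dz": 0.0009, "ax": 0, "ay": 0, "az": 0}])

```text
time: 8.1
position: [0.4561, -0.1971, 0.0642]
orientation: [-0.021, 1.0, -0.0, 0.0]
ft_force: [-4.8, 2.0, 11.0]
opening: 0.007
grasp_force: 5.6
```

>>> jog_arm(increments=[{"dx": 0, "dy": 0, "dz": -0.03, "ax": 0, "ay": 0, "az": 0}, {"dx": 0, "dy": 0, "dz": -0.07, "ax": 0, "ay": 0, "az": 0}, {"dx": -0.025, "dy": 0, "dz": -0.1, "ax": 0, "ay": 0, "az": 0}, {"dx": -0.065, "dy": 0, "dz": -0.1, "ax": 0, "ay": 0, "az": 0}, {"dx": -0.105, "dy": 0, "dz": -0.1, "ax": 0, "ay": 0, "az": 0}])

```text
time: 8.52
position: [0.5634, -0.1937, 0.166]
orientation: [-0.02, 1.0, -0.002, 0.004]
ft_force: [0.0, -1.4, 0.2]
opening: 0.005
grasp_force: 0.0
```

>>> jog_arm(increments=[{"dx": -0.02, "dy": 0, "dz": 0, "ax": 0, "ay": 6, "az": 0}, {"dx": -0.035, "dy": 0, "dz": 0, "ax": 0, "ay": 12, "az": 0}, {"dx": -0.035, "dy": 0, "dz": 0, "ax": 0, "ay": 18, "az": 0}, {"dx": -0.035, "dy": 0, "dz": 0, "ax": 0, "ay": 24, "az": 0}, {"dx": -0.035, "dy": 0, "dz": 0, "ax": 0, "ay": 30, "az": 0}])

```text
time: 8.93
position: [0.5966, -0.1911, 0.1619]
orientation: [-0.02, 0.965, -0.006, -0.261]
ft_force: [0.2, -0.3, -0.7]
opening: 0.006
grasp_force: 0.0
```

```bash
cat > t.py <<'E'
from h import *
import sys
s=readout.observe();R=Ro.from_quat(s['orientation']).as_matrix();X=np.array(s['position'])
print(s['time'],X,'z',R[:,2],s['ft_force'],s['joint_positions'])
M=np.array([.564,-.1925,.085]); u=np.array([.4996,.0192,.866])
for h in (.04,.01): print(h,R.T@(M+h*u-X))
dx=np.array([-.9993,-.0384,0]); D=np.c_[.866*dx+[0,0,.5],np.cross(-u,.866*dx+[0,0,.5]),-u]
print('turn deg',Ro.from_matrix(R.T@D).as_rotvec(degrees=True))
E
python3 t.py; python3 w.py w4;  python3 -c "
from h import *
p=viewer.grab_frame('side');cv2.imwrite('pics/s4.png',cv2.resize(p['img'][110:210,300:430,::-1],None,fx=5,fy=5))"
```

```text
8.9333 [ 0.59659857 -0.19112545  0.16192695] z [-0.50267736 -0.02133084 -0.86421089] [ 0.15573372 -0.32226696 -0.7486489 ] [-0.30460528  0.68410102  0.75779774 -0.21168261  2.18989426 -1.99681016]
0.04 [-1.03618185e-02 -6.10899006e-05  4.28988344e-02]
0.01 [-1.04708197e-02 -1.03001078e-06  7.28974483e-02]
turn deg [-0.11496967 -0.20773411  0.14243272]
mouth [([329.3, 216.0], 0.58)]
plunger [([327.7, 213.0], 0.92)]
cover [([329.3, 102.2], 0.62)]
dock [([328.4, 191.9], 0.77), ([326.0, 219.9], 0.45)]
9.1833 [ 0.59571446 -0.19146362  0.16198448] [-0.01986404  0.96591534 -0.00533773 -0.2580397 ] [-0.09273504  0.12817419  0.12654786] [-0.30625979  0.67788356  0.7655907  -0.20913125  2.18359302 -1.99634674]
cam [ 0.62261795 -0.18885093  0.35272238] [-0.26827626 -0.01050162 -0.96328478]
```

View pics/w4.png

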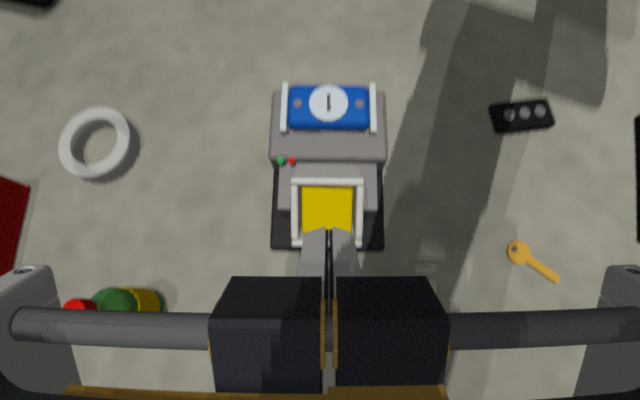

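View pics/s4.png

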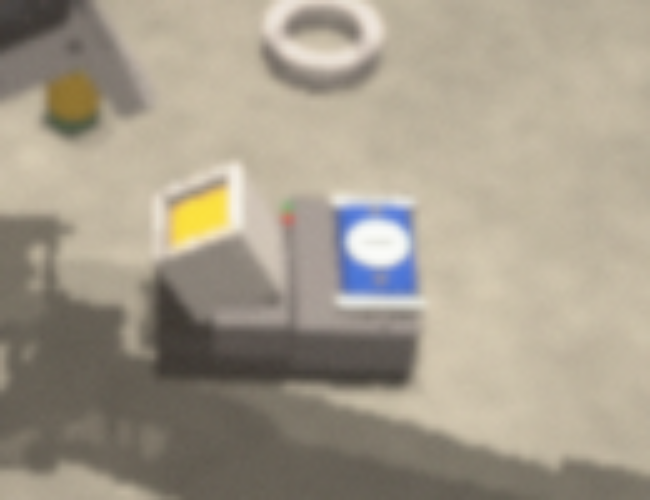

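The wrist view shows the mouth ring at columns 291–366, rows 178–248 (centre about 328.5,214), with the fingertips at its lower edge. The cover is flush at (329,103).

```bash
python3 - <<'E'
from h import *
import pickle
a=pickle.load(open('w2.pkl','rb'));b=pickle.load(open('w4.pkl','rb'))
for q in [(328.5,213),(329.3,216)]: print(onz(b,q,.085))
print('corners',[onz(b,q,z).round(4).tolist() for q,z in (((291,179),.099),((366,179),.099),((291,248),.071),((366,248),.071))])
print(tri([ray(b,(328.8,214)),ray(a,(332.5,244.4))]))
print(onz(b,(329,103),.064),proj(b,[.5624,-.1929,.085]))
E
python3 t.py
```

```text
[ 0.56211249 -0.1911629   0.085     ]
[ 0.56442421 -0.19046019  0.085     ]
corners [[0.5406, -0.2199, 0.099], [0.5383, -0.1643, 0.099], [0.5882, -0.2195, 0.071], [0.5858, -0.1608, 0.071]]
(array([ 0.564393  , -0.19115829,  0.09158855]), [0.0003083597259995257, 0.0003083597259995177])
[ 0.45582522 -0.19500046  0.064     ] [326.20808472 213.27759321]
9.2333 [ 0.59558673 -0.19164855  0.16394083] z [-0.49603493 -0.02117713 -0.86804428] [ 0.25895372 -0.0621957  -0.03378921] [-0.30657215  0.67500005  0.76534553 -0.20925705  2.18397244 -1.99636988]
0.04 [-0.01192823  0.00043784  0.04421221]
0.01 [-0.01180709  0.00050139  0.07421077]
turn deg [-0.12121389  0.23178334  0.08519002]
```

>>> jog_arm(increments=[{"dx": -0.0105, "dy": 0.001, "dz": 0.02, "ax": 0, "ay": 0, "az": 0}, {"dx": -0.0105, "dy": 0.001, "dz": 0.04, "ax": 0, "ay": 0, "az": 0}, {"dx": -0.0105, "dy": 0.001, "dz": 0.06, "ax": 0, "ay": 0, "az": 0}, {"dx": -0.0105, "dy": 0.001, "dz": 0.073, "ax": 0, "ay": 0, "az": 0}, {"dx": -0.0105, "dy": 0.001, "dz": 0.073, "ax": 0, "ay": 0, "az": 0}])

```text
time: 9.65
position: [0.5659, -0.1916, 0.0945]
orientation: [-0.019, 0.966, -0.005, -0.258]
ft_force: [0.4, -0.2, -0.0]
opening: 0.004
grasp_force: 0.0
```

```bash
python3 t.py; python3 -c "
from h import *
p=viewer.grab_frame('wrist');q=viewer.grab_frame('side')
i=np.hstack([cv2.resize(p['img'][130:280,250:410],(480,450)),cv2.resize(q['img'][125:185,320:360],(300,450))])
cv2.imwrite('pics/s5.png',i[:,:,::-1])"
```

```text
9.65 [ 0.5659068  -0.19155589  0.09449556] z [-0.49894968 -0.01974572 -0.86640598] [ 0.38290073 -0.16371547 -0.01402014] [-0.3184384   0.63159862  0.97130625 -0.19605425  2.02598062 -1.97176806]
0.04 [-0.00308789 -0.00089214 -0.03080143]
0.01 [-0.00306549 -0.000875   -0.00080257]
turn deg [-0.03270571  0.04312102  0.08164496]
```

View pics/s5.png

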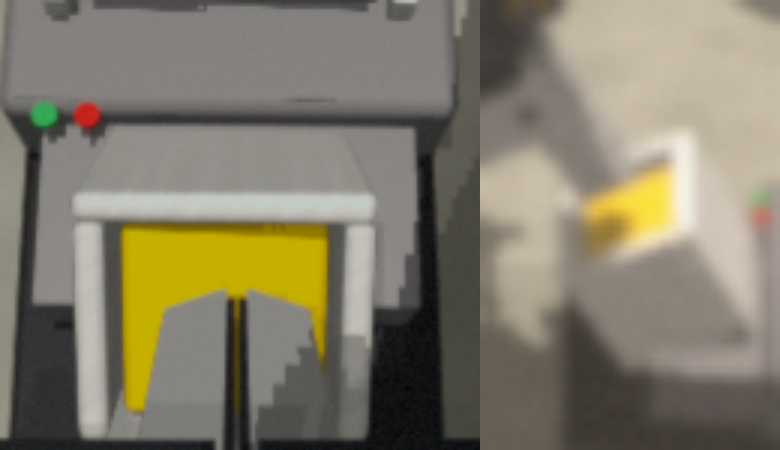

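The crop shows the fingertips inside the mouth outline, about 2 mm to the right (+y) of the well centre, pointing straight along the well. Correcting slightly and going in.

>>> jog_arm(increments=[{"dx": -0.002, "dy": -0.0015, "dz": 0.002, "ax": 0, "ay": 0, "az": 0}, {"dx": -0.002, "dy": -0.0015, "dz": 0.008, "ax": 0, "ay": 0, "az": 0}, {"dx": -0.002, "dy": -0.0015, "dz": 0.014, "ax": 0, "ay": 0, "az": 0}, {"dx": -0.002, "dy": -0.0015, "dz": 0.02, "ax": 0, "ay": 0, "az": 0}, {"dx": -0.002, "dy": -0.0015, "dz": 0.023, "ax": 0, "ay": 0, "az": 0}])

```text
time: 10.17
position: [0.5584, -0.1935, 0.0715]
orientation: [-0.02, 0.966, -0.005, -0.259]
ft_force: [1.0, -0.4, 1.1]
opening: 0.001
grasp_force: 0.8
```

```bash
cat > f.py <<'E'
from h import *
s=readout.observe();R=Ro.from_quat(s['orientation']).as_matrix();X=np.array(s['position'])
M=np.array([.5632,-.192,.085]); u=np.array([.4996,.0192,.866])
print(s['time'],'h mm',(X-M)@u*1e3,'F tool',R.T@s['ft_force'],'M',s['moment'])
E
python3 f.py
```

```text
10.1667 h mm -14.090877157856749 F tool [-0.29224134 -0.42536621 -1.43103139] M [ 0.02192573 -0.28560567  0.09672103]
```

>>> jog_arm(increments=[{"dx": 0, "dy": 0, "dz": 0.0015, "ax": 0, "ay": 0, "az": 0}, {"dx": 0, "dy": 0, "dz": 0.003, "ax": 0, "ay": 0, "az": 0}, {"dx": 0, "dy": 0, "dz": 0.0045, "ax": 0, "ay": 0, "az": 0}, {"dx": 0, "dy": 0, "dz": 0.006, "ax": 0, "ay": 0, "az": 0}])

```text
time: 10.5
position: [0.556, -0.1936, 0.0674]
orientation: [-0.02, 0.966, -0.005, -0.258]
ft_force: [0.9, -0.6, 1.6]
opening: 0.001
grasp_force: 1.0
```

```bash
python3 f.py
```

```text
10.5 h mm -18.869378989603888 F tool [ 0.08288079 -0.59935881 -1.83623922] M [-0.0503112  -0.25920565  0.04116859]
```

>>> jog_arm(increments=[{"dx": 0, "dy": 0, "dz": 0.001, "ax": 0, "ay": 0, "az": 0}, {"dx": 0, "dy": 0, "dz": 0.002, "ax": 0, "ay": 0, "az": 0}, {"dx": 0, "dy": 0, "dz": 0.003, "ax": 0, "ay": 0, "az": 0}, {"dx": 0, "dy": 0, "dz": 0.004, "ax": 0, "ay": 0, "az": 0}])

```text
time: 10.83
position: [0.5539, -0.1936, 0.0638]
orientation: [-0.02, 0.966, -0.005, -0.258]
ft_force: [2.0, -0.3, 2.0]
opening: 0.006
grasp_force: 1.2
```

```bash
python3 f.py
```

```text
10.8333 h mm -22.9984087159207 F tool [-0.70499558 -0.33893508 -2.71747574] M [-0.01460113 -0.3830715   0.06309461]
```

>>> jog_arm(increments=[{"dx": 0, "dy": 0, "dz": 0.001, "ax": 0, "ay": 0, "az": 0}, {"dx": 0, "dy": 0, "dz": 0.002, "ax": 0, "ay": 0, "az": 0}, {"dx": 0, "dy": 0, "dz": 0.003, "ax": 0, "ay": 0, "az": 0}, {"dx": 0, "dy": 0, "dz": 0.004, "ax": 0, "ay": 0, "az": 0}])

```text
time: 11.17
position: [0.5521, -0.1937, 0.0606]
orientation: [-0.02, 0.966, -0.005, -0.258]
ft_force: [4.1, -0.4, 5.7]
opening: 0.002
grasp_force: 3.3
```

```bash
python3 f.py
```

```text
11.1667 h mm -26.661576750344288 F tool [-0.6644103  -0.55948255 -6.93251939] M [-0.02396406 -0.35048245  0.04543413]
```

>>> jog_arm(increments=[{"dx": 0, "dy": 0, "dz": 0.001, "ax": 0, "ay": 0, "az": 0}, {"dx": 0, "dy": 0, "dz": 0.002, "ax": 0, "ay": 0, "az": 0}, {"dx": 0, "dy": 0, "dz": 0.002, "ax": 0, "ay": 0, "az": 0}])

```text
time: 11.42
position: [0.5519, -0.1937, 0.0603]
orientation: [-0.02, 0.966, -0.006, -0.257]
ft_force: [4.5, 0.5, 6.4]
opening: 0.003
grasp_force: 4.3
```

```bash
python3 f.py
```

```text
11.4167 h mm -27.098066941158038 F tool [-0.7418765  0.2824855 -7.8008115] M [ 0.08629298 -0.29441226 -0.00437396]
```

>>> jog_arm(increments=[{"dx": 0, "dy": 0, "dz": 0.001, "ax": 0, "ay": 0, "az": 0}, {"dx": 0, "dy": 0, "dz": 0.002, "ax": 0, "ay": 0, "az": 0}, {"dx": 0, "dy": 0, "dz": 0.002, "ax": 0, "ay": 0, "az": 0}])

```text
time: 11.67
position: [0.5516, -0.1937, 0.0597]
orientation: [-0.02, 0.966, -0.006, -0.256]
ft_force: [6.0, 1.2, 9.8]
opening: 0.001
grasp_force: 5.9
```

```bash
python3 f.py
```

```text
11.6667 h mm -27.768086232598623 F tool [ -0.41389004   0.94250447 -11.52834009] M [ 0.13706579 -0.19058956 -0.02112188]
```

>>> jog_arm(increments=[{"dx": 0, "dy": 0, "dz": 0.001, "ax": 0, "ay": 0, "az": 0}, {"dx": 0, "dy": 0, "dz": 0.002, "ax": 0, "ay": 0, "az": 0}, {"dx": 0, "dy": 0, "dz": 0.002, "ax": 0, "ay": 0, "az": 0}])

```text
time: 11.92
position: [0.5512, -0.1937, 0.0591]
orientation: [-0.02, 0.967, -0.006, -0.255]
ft_force: [7.8, 0.5, 13.6]
opening: 0.003
grasp_force: 7.5
```

```bash
python3 f.py
```

```text
11.9167 h mm -28.457963408815015 F tool [ -0.1011753    0.16755545 -15.72950615] M [ 0.18850216 -0.08472088 -0.06559719]
```

>>> jog_arm(increments=[{"dx": 0, "dy": 0, "dz": 0, "ax": 0, "ay": 0, "az": 0}, {"dx": 0, "dy": 0, "dz": 0, "ax": 0, "ay": 0, "az": 0}, {"dx": 0, "dy": 0, "dz": 0, "ax": 0, "ay": 0, "az": 0}, {"dx": 0, "dy": 0, "dz": 0, "ax": 0, "ay": 0, "az": 0}, {"dx": 0, "dy": 0, "dz": 0, "ax": 0, "ay": 0, "az": 0}])

```text
time: 12.33
position: [0.5513, -0.1937, 0.0591]
orientation: [-0.02, 0.967, -0.006, -0.255]
ft_force: [6.9, 0.2, 13.7]
opening: 0.006
grasp_force: 7.4
```

>>> jog_arm(increments=[{"dx": 0, "dy": 0, "dz": 0, "ax": 0, "ay": 0, "az": 0}, {"dx": 0, "dy": 0, "dz": 0, "ax": 0, "ay": 0, "az": 0}, {"dx": 0, "dy": 0, "dz": 0, "ax": 0, "ay": 0, "az": 0}, {"dx": 0, "dy": 0, "dz": 0, "ax": 0, "ay": 0, "az": 0}, {"dx": 0, "dy": 0, "dz": 0, "ax": 0, "ay": 0, "az": 0}])

```text
time: 12.75
position: [0.5513, -0.1938, 0.0591]
orientation: [-0.02, 0.967, -0.006, -0.255]
ft_force: [6.9, 0.9, 13.6]
opening: 0.004
grasp_force: 7.4
```

>>> jog_arm(increments=[{"dx": 0, "dy": 0, "dz": 0, "ax": 0, "ay": 0, "az": 0}, {"dx": 0, "dy": 0, "dz": 0, "ax": 0, "ay": 0, "az": 0}, {"dx": 0, "dy": 0, "dz": 0, "ax": 0, "ay": 0, "az": 0}, {"dx": 0, "dy": 0, "dz": 0, "ax": 0, "ay": 0, "az": 0}, {"dx": 0, "dy": 0, "dz": 0, "ax": 0, "ay": 0, "az": 0}])

```text
time: 13.17
position: [0.5513, -0.1937, 0.0591]
orientation: [-0.02, 0.967, -0.006, -0.255]
ft_force: [8.0, 1.3, 13.3]
opening: 0.003
grasp_force: 7.4
```

```bash
python3 f.py
```

```text
13.1667 h mm -28.381344956621604 F tool [ -0.45132264   0.9410277  -15.54186818] M [ 0.15363507 -0.05654186 -0.12524702]
```

>>> jog_arm(increments=[{"dx": 0, "dy": 0, "dz": -0.01, "ax": 0, "ay": 0, "az": 0}, {"dx": 0, "dy": 0, "dz": -0.025, "ax": 0, "ay": 0, "az": 0}, {"dx": 0, "dy": 0, "dz": -0.045, "ax": 0, "ay": 0, "az": 0}, {"dx": 0, "dy": 0, "dz": -0.07, "ax": 0, "ay": 0, "az": 0}, {"dx": 0, "dy": 0, "dz": -0.1, "ax": 0, "ay": 0, "az": 0}])

```text
time: 13.58
position: [0.5973, -0.1911, 0.1405]
orientation: [-0.02, 0.965, -0.004, -0.262]
ft_force: [-0.6, -0.9, -0.0]
opening: 0.005
grasp_force: 0.0
```

>>> jog_arm(increments=[{"dx": 0, "dy": 0, "dz": -0.02, "ax": 0, "ay": 0, "az": 0}, {"dx": 0, "dy": 0, "dz": -0.02, "ax": 0, "ay": 0, "az": 0}, {"dx": 0, "dy": 0, "dz": -0.02, "ax": 0, "ay": 0, "az": 0}, {"dx": 0, "dy": 0, "dz": -0.02, "ax": 0, "ay": 0, "az": 0}, {"dx": 0, "dy": 0, "dz": -0.02, "ax": 0, "ay": 0, "az": 0}])

```text
time: 14.0
position: [0.6073, -0.1911, 0.1566]
orientation: [-0.02, 0.965, -0.004, -0.261]
ft_force: [-0.7, -0.5, -1.1]
opening: 0.006
grasp_force: 0.0
```

```bash
python3 f.py; python3 w.py w6 | head -4; python3 -c "
from h import *
p=cv2.imread('pics/w6.png');q=viewer.grab_frame('side')['img'][:,:,::-1]
cv2.imwrite('pics/s6.png',np.hstack([cv2.resize(p[70:270,250:410],(400,500)),cv2.resize(q[125:195,325:395],(400,500))]))"
```

```text
14.0 h mm 84.06450627596818 F tool [ 0.01871089 -0.46886961  1.30151135] M [ 0.08844007 -0.21930914 -0.0114453 ]
mouth [([326.8, 202.5], 0.8)]
plunger []
cover [([330.5, 89.6], 0.96)]
dock [([329.4, 179.2], 0.85)]
```

View pics/s6.png

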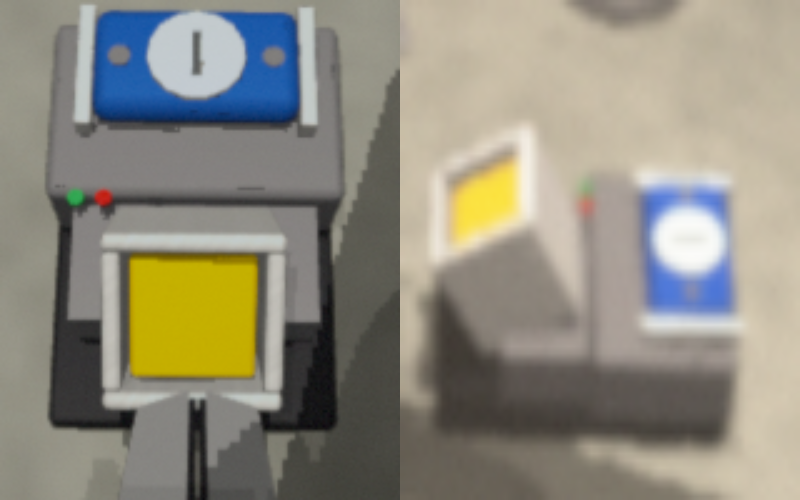

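The crop shows the cover flush at (197,55), and the yellow plunger back near the mouth at (193,315) with the fingers clear of everything. Handing in.

```bash
python3 -c "
from bench import finish_job
print(finish_job())"
```

```text
the job is handed in; nothing more can be done
None
```

I pressed the white cover home (measured tip height 64.2 mm), held the yellow plunger against its stop at about 15.5 N for 1.25 s, and let it spring back out. I handed the job in at about 14 s; it returned no verdict.

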